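# Open the stall's lighting fuse box

### The arm

A 7-joint arm with a two-finger parallel gripper is mounted at the origin on the work surface. World frame = base frame: x ahead of the robot, y to its left, z up, the work surface at z = 0. Lengths are in m, angles in rad, forces in N, time in s.
With the tool pointing down it reaches from about 0.425 to 0.875 m from the base axis. Payload 4.7 kg.
Tool frame: the origin (TCP) lies at the very end of the fingers, on their centre line; the grasp point (between the pads) lies 19 mm behind it; z points along the fingers, y is the line along which they close (so a half turn about z gives the same grasp; the last joint's range is limited). The gripper opens to 87 mm and grips with 3 to 60 N. Pads are 19 mm wide; open, the fingers measure 117 mm over their backs; the gripper's body (75 mm by 190 mm) begins 51 mm behind the grasp point.
Start: joints at [1.126, 0.321, -0.07, 1.45, 0.023, 1.371, -0.057], TCP at [0.288, -0.583, 0.223] pointing down, gripper open.
Joint ranges: [-2.86, 2.86], [-0.3, 2.09], [-1.38, 1.24], [0.06, 2.45], [-1.56, 4.7], [0.09, 2.05], [-2.69, 2.69]. Speed limits (rad/s): [2.57, 2.57, 3.14, 3.14, 3.14, 3.14, 3.14].

### API

Orientations are given as a rotation vector (axis times angle).
In Python, from bench import ctrl, get_image, job gives the robot as it stands.
- The arm moves only by the shell command python3 -m crank 'ROWS' [FORCE]. ROWS is JSON, a list that holds one entry, the list of rows, each a list of 5 numbers: the shift along the tool's x, y, z in mm, then the turn about the tool's z in rad, then the closure, from -1 (fully open) to 1 (shut), so that 0 is half open. A call has 1 to 10 rows; each row shifts and turns the commanded pose from where the row before left it, along the tool's axes as they then stand; what a row does not reach is not made up. A row lasts 1/12 s, in which the tool goes at most 41.7 mm and 7.16 degrees, less where a joint would pass 70% of its speed; a pose out of reach is approached as far as the arm can. A call with a gripper value outside its range is refused whole. The fingers move at their own pace and stop on an object; FORCE is the grip in N (left out, the last holds). Time passes only in rows, so rows that do not move let the fingers close. It gives the time, the measured TCP pose, the force, the opening and the grip force at its end, in the units of the state.
- ctrl.get_state(): the state, without advancing time (a new reading comes with each control period).
- get_image(name): name is "scene" or "top" or "wrist"; returns a dict with "pixels" (400x640x3 uint8, red, green, blue), "fx", "fy", "cx", "cy" (pixels), "T" (4x4, takes a point from camera to world coordinates); the wrist camera has in their place "T_tool_cam" (4x4, takes a point from camera to tool coordinates, whose origin is the TCP and whose axes are the flange's). Camera axes: x right, y down, z forward; pixel columns grow to the right and rows downward; lengths in m; the calibration is good to about 2 mm. A picture is of the moment at which its call begins: read the wrist's pose just before it. There is no depth.
- job.close_job(): hands the job in; it is judged then, once.
The state is a dict: "time": time; "joint_positions": joint angles; "qd": joint speeds; "joint_torque": joint torques, N m; "position": TCP position; "tool_rot": TCP orientation; "ft_force": force on the tool from outside, world axes, zero at the start; "torque": the same for the moment, N m; "grip_width": opening from 0.0 (shut) to 1.0 (fully open); "grip_force": force on a finger pad.
Only numpy, scipy, OpenCV 4.12 (cv2) and the standard library are available. Lean on these libraries where they do the work, as an engineer would, in place of code of your own. Each camera call takes 0.05 s, during which the arm holds its last target. There are 200 camera calls.

### The job

The lights of this delicatessen stall have tripped. Lift the loose cover with the orange grip straight up off the pins of its fuse box and lay it flat, grip up, in the middle of the green mat; set it down rather than drop it, and let go. Leave the box with the blue-gripped cover closed and do not disturb the amber glass jar.

Things in the scene. Friction and masses are not known exactly. Their poses are not given: they have to be found in the camera images.
- cover_grip (a point): Cover to remove: loose white plate 104 x 144 x 5 mm (own x, y, z), 0.16 kg, with an upright orange grip in the middle: 14 mm thick along x, 40 mm long along y, 45 mm tall. It starts level on a fixed open box 60 mm high, over two pins 55 mm either side of the middle along y. No catch. Point: in the grip's middle, 28 mm above the underside, 23 mm above the plate's top face; z up.
- other_cover_grip (a point): The same kind of cover with a blue grip, to be left on the other, identical box; point and axes likewise. Both boxes are grey, 104 x 144 mm, 60 mm high; their upright brass pins, 8 mm thick in 14 mm holes, stand 14 mm above the box's rim, 9 mm above the plate.
- mat_top (a point): The place to lay the cover: a fixed green mat 200 x 200 mm, 5 mm thick, flat on the counter. The point is the centre of its top face; x and y run along its sides, z up.
- jar_mid (a point): Loose amber glass jar with a brass-coloured lid, 64 mm in diameter, 85 mm high, standing beyond the boxes; leave it alone. Point: its centre, 42.5 mm above the counter. (The white tin with a red band beside it, 72 mm in diameter and 60 mm high, is not part of the job.)
There are look-alikes about, which are no part of the job. Leave any brown or pink look-alike of the part that bears cover_grip alone.

How it is judged:
On the way:
1. the orange-gripped cover is lifted clear of its pins (height (world z) of cover_grip above 0.104 m), for 0.1 s.
At the end, for the whole second after the job is handed in: The orange-gripped cover lies at rest on the green mat, flat within 10 degrees and grip up, its middle within 40 mm of the mat's centre; the blue-gripped cover is still on its box (within 15 mm of its start) and the amber jar stands upright within 30 mm of where it was (horizontal distance between cover_grip and mat_top below 0.04 m and z of cover_grip in the frame of mat_top between 0.02 and 0.034 m and angle between each of cover_grip, jar_mid's own z axis and vertical below 0.17 rad and linear speed of cover below 0.02 m/s and distance of other_cover_grip from where it was at the start of the episode below 0.015 m and distance of jar_mid from where it was at the start of the episode below 0.03 m); the robot touches nothing.
It fails at once if the blue-gripped cover is shifted or lifted by more than 15 mm (distance of other_cover_grip from where it was at the start of the episode above 0.015 m).
It fails at once if the amber jar is moved by more than 30 mm or tipped by more than 20 degrees (distance of jar_mid from where it was at the start of the episode above 0.03 m or angle between jar_mid's own z axis and vertical above 0.35 rad).
It fails at once if the cover is dropped: falling free of the fingers faster than 0.8 m/s (a drop of over 30 mm) (linear speed of cover above 0.8 m/s and contact force between the fingers and cover below 0.1 N).
It also fails if it takes over 43 s, if anything falls off the work surface, if the arm or the gripper's body presses on something with over 40 N, if the wrist force passes 120 N, or if a joint passes its speed limit or range.

## Working session

There is one attempt and no reset: what is moved stays moved. The work goes in short steps, Python scripts to look and compute and a shell command to move; the robot and the scene stay as the last step left them, time stands still between calls to the robot, and variables do not carry over. Pictures are saved under pics/ and viewed, at most 10 in all, crops included, and the job is handed in when it is done.

```bash
ls; mkdir -p pics; python3 - <<'E'
from bench import ctrl,get_image
import cv2,numpy as np
s=ctrl.get_state();print(s['time'],s['position'],s['tool_rot'],s['grip_width'])
for n in("scene","top"):
    im=get_image(n);np.savez(f"pics/{n}.npz",**im)
    cv2.imwrite(f"pics/{n}.png",im['pixels'][...,::-1]);print(n,im['fx'],im['cx'],im['cy'],np.round(im['T'],3).tolist())
E
```

```text
pics
0.0 [ 0.28756587 -0.58232261  0.22143823] [-3.05750727e+00 -7.13941271e-01  8.14686983e-04] 1.0005171703338833
scene 466.8559453232252 315.2458618940244 196.7028456276587 [[0.63, 0.575, -0.522, 1.12], [0.777, -0.467, 0.422, -0.583], [-0.001, -0.671, -0.741, 0.926], [0.0, 0.0, 0.0, 1.0]]
top 366.94801969949435 320.6098615997866 194.96220758084579 [[-0.002, -0.991, 0.133, 0.392], [-1.0, 0.002, 0.001, -0.098], [-0.001, -0.133, -0.991, 1.112], [0.0, 0.0, 0.0, 1.0]]
```

View pics/scene.png

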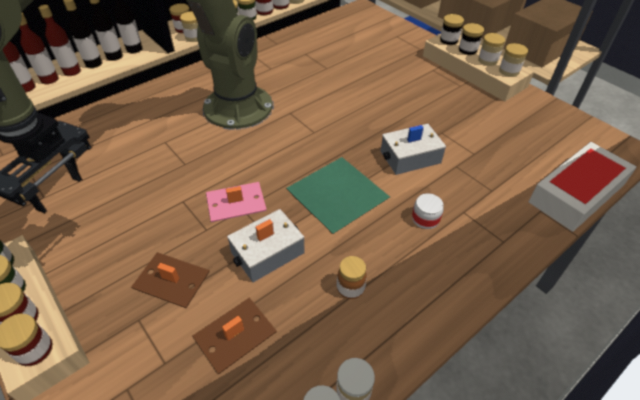

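View pics/top.png

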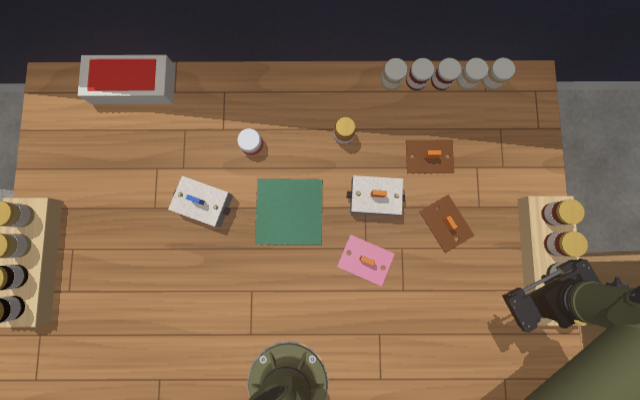

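The scene view shows the orange-gripped white cover at (265,232), the mat at (338,193) and the jar at (351,276). In the top view they are at (378,195), (289,211) and (345,128), and the blue-gripped cover is at (198,201). The cover's long side runs roughly along world y.

```bash
cat > h.py <<'E'
import numpy as np,cv2
def ray(im,uv,z,T=None):
    T=im['T'] if T is None else T
    d=T[:3,:3]@np.array([(uv[0]-im['cx'])/im['fx'],(uv[1]-im['cy'])/im['fy'],1])
    return T[:3,3]+d*(z-T[2,3])/d[2]
def blob(px,lo,hi,roi):
    u0,v0,u1,v1=roi
    m=cv2.inRange(cv2.cvtColor(np.ascontiguousarray(px),cv2.COLOR_RGB2HSV),lo,hi)
    r=np.zeros_like(m);r[v0:v1,u0:u1]=m[v0:v1,u0:u1]
    c=max(cv2.findContours(r,cv2.RETR_EXTERNAL,cv2.CHAIN_APPROX_NONE)[0],key=cv2.contourArea)
    M=cv2.moments(c);return c,(M['m10']/M['m00'],M['m01']/M['m00'])
def rect(im,c,z,T=None):
    p=np.array([ray(im,q[0],z,T)[:2] for q in c],np.float32)
    (x,y),s,a=cv2.minAreaRect(p*1000);return np.round([x,y,*s,a],1)
E
python3 - <<'E'
from h import *
O=((3,150,120),(18,255,255));G=((60,60,30),(95,255,255));W=((0,0,130),(180,70,255))
for n,ro,rg,rw in(("top",(360,180,395,205),(240,165,335,255),(345,170,410,220)),("scene",(250,215,280,242),(280,150,395,235),(225,205,308,270))):
    im=np.load(f"pics/{n}.npz");px=im['pixels']
    c,m=blob(px,*O,ro);print(n,'grip',m,ray(im,m,.088),rect(im,c,.11 if n=="top" else .088))
    c,m=blob(px,*G,rg);print('mat',m,ray(im,m,.005),rect(im,c,.005))
    c,m=blob(px,*W,rw);print('plate',m,rect(im,c,.065))
E
```

```text
top grip (379.11204481792714, 193.22128851540614) [ 0.53448177 -0.2615961   0.088     ] [ 530.7 -257.8   38.7   13.9   89.9]
mat (288.8612826212233, 211.6772454103894) [ 0.49015546 -0.00058173  0.005     ] [ 4.919e+02 -4.000e-01  1.976e+02  1.945e+02  8.900e+01]
plate (376.9404255319149, 194.65427895981085) [ 533.9 -259.2  146.2  106.5   86.3]
scene grip (264.44208664898315, 229.60123784261714) [ 0.5351844  -0.25869552  0.088     ] [ 535.2 -257.7   36.1   49.    66.7]
mat (337.18525800672865, 194.06536461746842) [ 0.50072905 -0.00640362  0.005     ] [495.6  -2.  195.8 195.3  89.2]
plate (264.83057611377154, 237.2443767232622) [ 536.2 -259.4  147.2  108.7   85.9]
```

```bash
python3 -m crank '[[[0,0,0,-0.105,-1],[0,0,0,-0.105,-1],[0,0,0,-0.105,-1],[0,0,0,-0.105,-1],[0,0,0,-0.105,-1],[0,0,0,-0.105,-1],[0,0,0,-0.105,-1],[0,0,0,-0.105,-1],[0,0,0,-0.105,-1],[0,0,0,-0.105,-1]]]' 30
cat > go.py <<'E'
import sys,numpy as np
from bench import ctrl
from scipy.spatial.transform import Rotation as R
s=ctrl.get_state();r=R.from_rotvec(s['tool_rot']).as_matrix()
print('t',s['time'],'tcp',s['position'].round(4) if hasattr(s['position'],'round') else s['position'],'y axis deg',np.degrees(np.arctan2(r[1,1],r[0,1])).round(2),'f',np.round(s['ft_force'],1),'w',s['grip_width'],s['grip_force'],'j7',s['joint_positions'][6])
if len(sys.argv)>3: print('tool shift mm',(r.T@(np.array(list(map(float,sys.argv[1:4])))-s['position'])*1000).round(1))
E
python3 go.py .534 -.259 .22
```

```text
time: 0.93
position: [0.2877, -0.5825, 0.2219]
tool_rot: [-2.283, -2.157, -0.001]
ft_force: [0.6, -0.6, 0.3]
grip_width: 1.0
grip_force: 0.0
t 0.9333 tcp [ 0.2877 -0.5825  0.2219] y axis deg -3.25 f [ 0.6 -0.6  0.3] w 1.0003780530540651 0.0 j7 0.9663579422778118
tool shift mm [336.9 227.6   2.1]
```

```bash
python3 -m crank '[[[20,13.5,0,0,-1],[33,22,0,0,-1],[33,22,0,0,-1],[33,22,0,0,-1],[33,22,0,0,-1],[33,22,0,0,-1],[33,22,0,0,-1],[33,22,0,0,-1],[33,22,0,0,-1],[33,22,0,0,-1]]]'
python3 -m crank '[[[15,10,0,0,-1],[5,6,0,0,-1],[0,0,0,0,-1],[0,0,0,0,-1]]]'
python3 go.py .534 -.259 .22
python3 - <<'E'
from bench import ctrl,get_image
import cv2,numpy as np
s=ctrl.get_state();im=get_image("wrist")
np.savez("pics/w1.npz",pos=s['position'],rot=s['tool_rot'],**im);cv2.imwrite("pics/w1.png",im['pixels'][...,::-1])
E
```

```text
time: 1.77
position: [0.5191, -0.2778, 0.2223]
tool_rot: [-2.289, -2.151, 0.001]
ft_force: [0.2, -0.6, 0.0]
grip_width: 1.0
grip_force: 0.0
time: 2.1
position: [0.5348, -0.2622, 0.2221]
tool_rot: [-2.29, -2.15, 0.003]
ft_force: [-0.7, -1.1, 0.2]
grip_width: 1.005
grip_force: 0.0
t 2.1 tcp [ 0.5348 -0.2622  0.2221] y axis deg -3.63 f [-0.7 -1.1  0.2] w 1.004514457511255 0.0 j7 0.2677067667677876
tool shift mm [ 3.2 -1.   2.1]
```

View pics/w1.png

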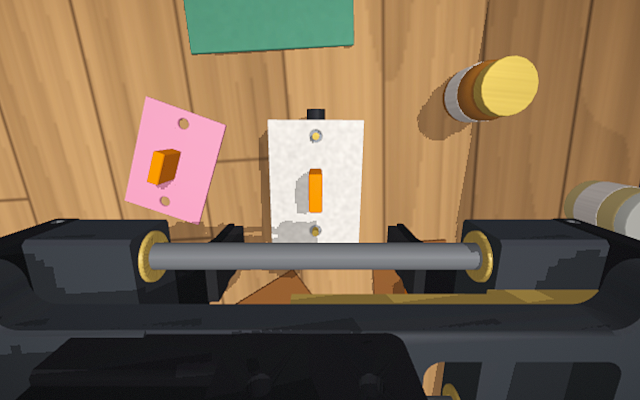

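The wrist view shows the orange grip at (315,190), square to the fingers. The pins are at (316,135) and (315,230), and the jar at (505,85) is well clear.

```bash
python3 - <<'E'
from h import *
from scipy.spatial.transform import Rotation as R
im=np.load("pics/w1.npz");T=np.eye(4);T[:3,:3]=R.from_rotvec(im['rot']).as_matrix();T[:3,3]=im['pos'];T=T@im['T_tool_cam']
c,m=blob(im['pixels'],(8,200,200),(22,255,255),(295,160,335,220))
print(m,cv2.boundingRect(c),rect(im,c,.088,T),rect(im,c,.11,T),ray(im,m,.1,T))
for uv in((316,135),(315,230)):print(ray(im,uv,.074,T))
E
```

```text
(315.0, 192.45899172310007) (309, 174, 13, 38) [ 534.3 -262.4   40.5   13.    86.4] [ 534.7 -257.5   37.5   12.1   86.4] [ 0.53452066 -0.2593407   0.1       ]
[ 0.53909531 -0.20263064  0.074     ]
[ 0.53132054 -0.30951541  0.074     ]
```

```bash
python3 -m crank '[[[2,0,20,0,-1],[1.5,0,25,0,-1],[0,0,25,0,-1],[0,0,25,0,-1],[0,0,20,0,-1],[0,0,15,0,-1],[0,0,12,0,-1],[0,0,8,0,-1],[0,0,0,0,-1],[0,0,0,0,-1]]]' 
python3 go.py .5345 -.258 .072
```

```text
time: 2.98
position: [0.5358, -0.2579, 0.0728]
tool_rot: [2.29, 2.15, -0.0]
ft_force: [0.4, 0.3, 0.1]
grip_width: 0.999
grip_force: 0.0
t 2.9833 tcp [ 0.5358 -0.2579  0.0728] y axis deg -3.62 f [0.4 0.3 0.1] w 0.9990729835997664 0.0 j7 0.2138060201968721
tool shift mm [-0.1 -1.3  0.8]
```

```bash
python3 -m crank '[[[0,-1,0,0,-0.5],[0,0,0,0,0],[0,0,0,0,0.3],[0,0,0,0,0.5],[0,0,0,0,0.7],[0,0,0,0,0.9],[0,0,0,0,1],[0,0,0,0,1],[0,0,0,0,1],[0,0,0,0,1]]]' 30
python3 -m crank '[[[0,0,0,0,1],[0,0,-2,0,1],[0,0,-3,0,1],[0,0,-5,0,1],[0,0,-5,0,1],[0,0,-5,0,1],[0,0,0,0,1]]]'
python3 go.py .493 -.001 .112
```

```text
time: 3.82
position: [0.535, -0.257, 0.0725]
tool_rot: [2.289, 2.152, -0.0]
ft_force: [-0.4, -0.6, -0.6]
grip_width: 0.329
grip_force: 0.0
time: 4.4
position: [0.5359, -0.2574, 0.0941]
tool_rot: [2.288, 2.15, 0.001]
ft_force: [1.0, 0.1, -1.7]
grip_width: 0.16
grip_force: 30.0
t 4.4 tcp [ 0.5359 -0.2574  0.0941] y axis deg -3.55 f [ 1.   0.1 -1.7] w 0.15962660802344142 29.996228283271194 j7 0.22310264273972893
tool shift mm [253.2 -58.6 -18.3]
```

```bash
python3 -m crank '[[[0,0,-10,0,1],[0,0,-15,0,1],[0,0,-15,0,1],[0,0,-10,0,1],[0,0,0,0,1],[0,0,0,0,1]]]'
python3 go.py .493 -.001 .144
python3 - <<'E'
from bench import ctrl,get_image
import cv2,numpy as np
s=ctrl.get_state();im=get_image("wrist");sc=get_image("scene")
np.savez("pics/w2.npz",pos=s['position'],rot=s['tool_rot'],**im)
cv2.imwrite("pics/w2.png",np.vstack([cv2.resize(im['pixels'],(480,300)),cv2.resize(sc['pixels'],(480,300))])[...,::-1])
E
```

```text
time: 4.9
position: [0.5353, -0.2572, 0.1432]
tool_rot: [2.288, 2.151, 0.0]
ft_force: [-0.5, 0.6, -2.3]
grip_width: 0.16
grip_force: 30.0
t 4.9 tcp [ 0.5353 -0.2572  0.1432] y axis deg -3.55 f [-0.5  0.6 -2.3] w 0.16012405479523875 29.99623733572662 j7 0.2413182166467853
tool shift mm [253.  -58.1  -1.1]
```

View pics/w2.png

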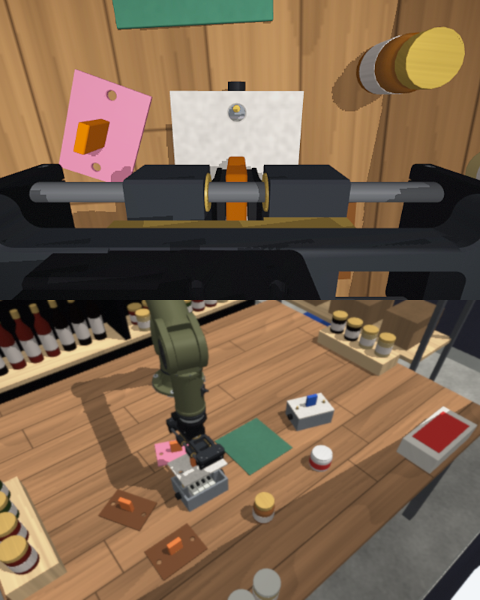

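The cover is off its box and held. In the wrist half the plate's edge looks level, and the scene half shows the open box beneath it. The jar and the blue cover are untouched. Next I move it over the mat.

```bash
python3 -m crank '[[[12,-3,0,0,1],[25,-6,0,0,1],[32,-7,0,0,1],[32,-7,0,0,1],[32,-7,0,0,1],[32,-8,0,0,1],[32,-8,0,0,1],[28,-6,0,0,1],[18,-4,0,0,1],[10,-2,0,0,1]]]'
python3 -m crank '[[[0,0,0,0,1],[0,0,20,0,1],[0,0,20,0,1],[0,0,15,0,1],[0,0,10,0,1],[0,0,5,0,1],[0,0,5,0,1],[0,0,0,0,1],[0,0,0,0,1]]]'
python3 go.py .493 -.001 .02
python3 - <<'E'
from bench import ctrl,get_image
import cv2,numpy as np
s=ctrl.get_state();im=get_image("wrist");sc=get_image("scene")
np.savez("pics/w3.npz",pos=s['position'],rot=s['tool_rot'],**im)
cv2.imwrite("pics/w3.png",np.vstack([cv2.resize(im['pixels'],(480,300)),sc['pixels'][100:300,180:500].repeat(1,0)[:, :, :].copy() if 0 else cv2.resize(sc['pixels'][100:300,180:500],(480,300))])[...,::-1])
E
```

```text
time: 5.83
position: [0.4912, 0.0032, 0.142]
tool_rot: [-2.283, -2.156, 0.001]
ft_force: [-0.3, -0.4, -2.1]
grip_width: 0.157
grip_force: 30.0
time: 6.58
position: [0.4932, -0.0011, 0.0679]
tool_rot: [2.289, 2.151, 0.001]
ft_force: [0.0, 0.0, -1.3]
grip_width: 0.157
grip_force: 30.0
t 6.5833 tcp [ 0.4932 -0.0011  0.0679] y axis deg -3.57 f [ 0.   0.  -1.3] w 0.157208102174493 29.996322370134294 j7 -0.21222644443933272
tool shift mm [ 0.1 -0.3 47.9]
```

View pics/w3.png

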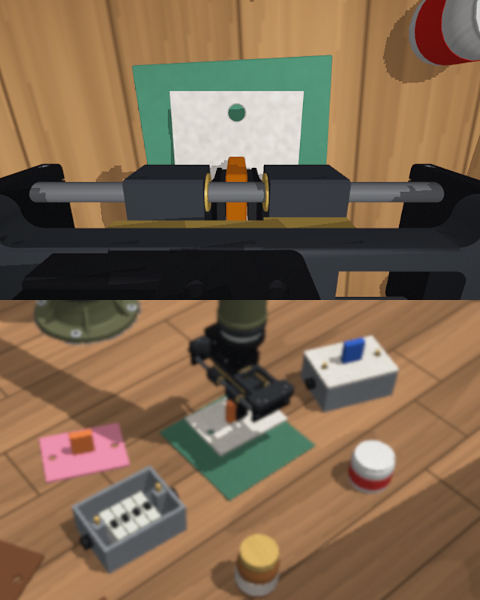

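The cover is level over the mat's middle, with its far hole at (236,112), and nothing else has moved. I lower it gently.

```bash
python3 -m crank '[[[0,0,10,0,1],[0,0,12,0,1],[0,0,10,0,1],[0,0,6,0,1],[0,0,4,0,1],[0,0,2,0,1],[0,0,1,0,1],[0,0,0,0,1],[0,0,0,0,1]]]'
```

```text
time: 7.43
position: [0.4932, -0.0009, 0.0228]
tool_rot: [2.289, 2.151, 0.001]
ft_force: [-0.2, 0.7, -0.6]
grip_width: 0.154
grip_force: 30.0
```

```bash
python3 -m crank '[[[0,0,1,0,1],[0,0,1,0,1],[0,0,1,0,1],[0,0,0,0,1],[0,0,0,0,1]]]'
```

```text
time: 7.85
position: [0.4928, -0.0009, 0.0196]
tool_rot: [2.289, 2.151, -0.0]
ft_force: [-0.1, -0.2, -1.6]
grip_width: 0.162
grip_force: 30.0
```

```bash
python3 -m crank '[[[0,0,1,0,1],[0,0,0,0,1],[0,0,0,0,1]]]';python3 -m crank '[[[0,0,1,0,1],[0,0,0,0,1],[0,0,0,0,1]]]'
```

```text
time: 8.1
position: [0.4928, -0.0009, 0.0194]
tool_rot: [2.289, 2.151, -0.001]
ft_force: [-3.3, 0.1, 6.3]
grip_width: 0.161
grip_force: 30.0
time: 8.35
position: [0.4928, -0.0009, 0.0194]
tool_rot: [2.289, 2.151, -0.002]
ft_force: [-6.3, 0.0, 15.9]
grip_width: 0.159
grip_force: 30.0
```

It has touched down: the measured force is upward and the height has stopped falling. I ease off the extra press, open the fingers and retreat.

```bash
python3 -m crank '[[[0,0,-1.3,0,1],[0,0,0,0,1],[0,0,0,0,0.5],[0,0,0,0,0.2],[0,0,0,0,0],[0,0,0,0,-0.3],[0,0,0,0,-0.5],[0,0,0,0,-0.5],[0,0,0,0,-0.5],[0,0,0,0,-0.5]]]'
python3 go.py
```

```text
time: 9.18
position: [0.4928, -0.0009, 0.0188]
tool_rot: [-2.289, -2.152, 0.0]
ft_force: [0.3, -0.7, 0.1]
grip_width: 0.677
grip_force: 0.0
t 9.1833 tcp [ 0.4928 -0.0009  0.0188] y axis deg -3.55 f [ 0.3 -0.7  0.1] w 0.6772933593876674 0.0 j7 -0.261504638318812
```

```bash
python3 -m crank '[[[0,0,-10,0,-0.5],[0,0,-20,0,-0.5],[0,0,-25,0,-0.5],[0,0,-30,0,-0.5],[0,0,-30,0,-0.5],[0,0,-30,0,-0.5],[0,0,-20,0,-0.5],[0,0,-10,0,-0.5],[0,0,0,0,-0.5],[0,0,0,0,-0.5]]]'
python3 go.py
python3 - <<'E'
from bench import ctrl,get_image
from h import *
from scipy.spatial.transform import Rotation as R
s=ctrl.get_state();im=get_image("wrist");sc=get_image("scene")
T=np.eye(4);T[:3,:3]=R.from_rotvec(s['tool_rot']).as_matrix();T[:3,3]=s['position'];T=T@im['T_tool_cam']
c,m=blob(im['pixels'],(8,200,150),(22,255,255),(200,100,440,250));print(m,ray(im,m,.045,T))
cv2.imwrite("pics/w4.png",np.vstack([cv2.resize(im['pixels'],(480,300)),cv2.resize(sc['pixels'][100:300,180:500],(480,300))])[...,::-1])
E
```

```text
time: 10.02
position: [0.4926, -0.0009, 0.1936]
tool_rot: [2.289, 2.151, -0.0]
ft_force: [-0.4, 0.3, 0.7]
grip_width: 0.748
grip_force: 0.0
t 10.0167 tcp [ 0.4926 -0.0009  0.1936] y axis deg -3.55 f [-0.4  0.3  0.7] w 0.7476332387593363 0.0 j7 -0.12579033893619151
(315.53357903357903, 190.2874692874693) [ 0.49283895 -0.001415    0.045     ]
```

View pics/w4.png

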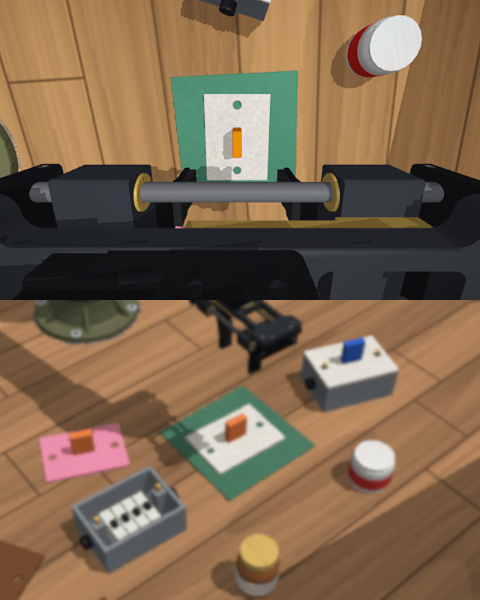

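The cover lies flat, grip up, in the middle of the mat: the grip is at (236,142) in the wrist half, measured at (0.493, -0.001). The gripper is clear, and the blue cover and jar are where they were.

```bash
python3 -c "
from bench import job
print(job.close_job())"
```

```text
the job is handed in; nothing more can be done
None
```

The orange-gripped cover is off its fuse box and lies flat, grip up, about 1 mm from the mat's measured centre; the blue-gripped cover and the amber jar were not touched, and the job was handed in at about 10 s on the robot's clock (no verdict was shown).

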